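# Turn a spindle's milled flat up on the optical profiler and load it

### The job

The dark spindle sits between centres on the optical profiler's loading slide with its bright milled flat turned away. With the slide still out, find the flat and turn the spindle until the flat faces straight up, level to within about five degrees, and let go; then push the slide (it has a red push paddle) fully home against its stop, leaving the flat level under the objective. Do not touch the optical head or objective, and leave the wafer box, wash bottle and loupe alone.

Things in the scene. Friction and masses are not known exactly. Their poses are not given: they have to be found in the camera images.
- flat (a point): Centre of the milled flat on the spindle; frame turns with the spindle, z is the flat's outward normal, y the spindle's axis (15 mm behind this point along -z). The flat is bare silver, 26 mm wide, along the whole 90 mm of the dark blue-black body of 40 mm diameter: 35 mm measured across flat and far side, 40 mm across the round.
- spindle_mid (a point): Middle of the spindle on its axis, 140 mm above the bench; travels with the slide, does not turn; axes as profiler (y along the spindle). 90 mm dark body with a 24 mm journal, 20 mm long, at each end, held by cone centres: it cannot lift or shift, only turn. The two grey stocks stand 155 mm apart and rise 20 mm above the axis; between them all is free down to 75 mm below the axis.
- spindle (a joint): Turn of the spindle about its axis, rad, unlimited both ways. 0 (or any full turn) is the flat facing straight up; positive turns it by the right hand about the y axis of profiler, so at +pi/2 the flat faces the profiler's +x side. It turns stiffly (friction about 0.06 N m, that is 3 N at its rim) and stays where it is left.
- slide (a joint): Travel of the loading slide, m: 0 to 0.03 is out at the start (loading position), 0.210 is fully home against the stop with the flat under the objective. It moves along the -y axis of profiler, needs about 4 N (more when quick) and stays where it is left.
- paddle (a point): Middle of the red push paddle on the slide's outer (+y) end, 93 mm above the bench: an upright plate 52 mm wide (x of profiler), 12 mm thick (y, the travel), its top 14 mm above and its foot 38 mm below this point. It stands 155 mm outward of the spindle's middle; a steel knob ends 16 mm inward of it; outward all is free. Push its outer face towards -y.
- profiler: The optical profiler: a black base 170 mm (x) by 600 mm (y) and 35 mm high on the bench. Origin on the bench below the slide's centre line; z up; +y is the slide's outer, loading end, -y is where the column stands and the slide goes home; its x lies across the slide.
- head: Optical head and objective: do not touch. Frame as profiler. A black box, x within 70 mm (with a small knob on +x), y from -250 to -45 mm, 255 to 375 mm above the bench; below it the silver objective at y = -100 mm, 68 mm wide at most, down to 177 mm above the bench. Behind it the column, x from -75 to 100 mm, y from -360 to -250 mm, 365 mm high.
- wafer_box: Bystander: round pale blue wafer box, 80 mm in diameter, 24 mm high, lying on the bench; origin at the centre of its underside.
- wash_bottle: Bystander: white bottle with a blue cap, 60 mm in diameter, 140 mm high, standing on the bench; origin at the centre of its underside.
- loupe: Bystander: black loupe, 46 mm in diameter, 42 mm high, standing on the bench; origin at the centre of its underside.

How it is judged:
On the way, in this order (a step that is already met when the one before it is completed fails the run):
1. with the slide still out (less than 100 mm in), the flat faces up, level within 6 degrees, at rest and let go (angle between flat's own z axis and vertical below 0.105 rad and value of joint slide below 0.1 m and velocity of joint spindle between -0.05 and 0.05 rad/s and contact force between the fingers and spindle below 0.1 N), for 0.3 s.
2. the slide is pushed home (value of joint slide above 0.204 m), for 0.2 s.
At the end, for the whole second after the job is handed in: The slide is home (within 6 mm of its stop) and at rest, the spindle's flat faces up, level within 6 degrees (0.105 rad), and the wafer box, wash bottle and loupe stand where they were (within 30 mm) (angle between flat's own z axis and vertical below 0.105 rad and value of joint slide above 0.204 m and velocity of joint slide between -0.01 and 0.01 m/s and velocity of joint spindle between -0.05 and 0.05 rad/s and distance of each of wafer_box, wash_bottle, loupe from where it was at the start of the episode below 0.03 m); the robot touches nothing.
It fails at once if the robot touches the optical head or objective (contact force between any of the fingers, the arm and head above 1 N).
It fails at once if a bystander is disturbed (distance of any of wafer_box, wash_bottle, loupe from where it was at the start of the episode above 0.03 m).
It also fails if it takes over 64 s, if anything falls off the work surface, if the arm or the gripper's body presses on something with over 40 N, if the wrist force passes 120 N, or if a joint passes its speed limit or range.

### The arm

A 7-joint arm with a two-finger parallel gripper is mounted at the origin on the work surface. World frame = base frame: x ahead of the robot, y to its left, z up, the work surface at z = 0. Lengths are in m, angles in rad, forces in N, time in s.
With the tool pointing down it reaches from about 0.4 to 0.85 m from the base axis. Payload 10.4 kg.
Tool frame: the origin (TCP) lies at the very end of the fingers, on their centre line; the grasp point (between the pads) lies 19 mm behind it; x points along the fingers, z is the direction in which the jaws open and shut, and the axes are right-handed (so a half turn about x gives the same grasp; the last joint's range is limited). The gripper opens to 85 mm and grips with 20 to 120 N. Pads are 22 mm wide; open, the fingers measure 114 mm over their backs; the gripper's body (76 mm by 85 mm) begins 54 mm behind the grasp point. The pads swing forward as they close: fully open they stand 13 mm farther back than shut.
Start: joints at [-1.323, 0.332, -0.065, 1.46, 0.022, 1.35, -0.088], TCP at [0.167, 0.602, 0.231] pointing down, gripper open.
Joint ranges: [-2.6, 2.6], [-0.5, 2.12], [-1.47, 1.34], [0.16, 2.42], [-1.27, 4.41], [0.06, 2.06], [-2.6, 2.6]. Speed limits (rad/s): [2.22, 2.22, 2.79, 2.79, 3.14, 3.14, 3.14].

### API

Orientations are given as a unit quaternion [x, y, z, w].
In Python, from workcell import telemetry, viewer, manip, spot_in, mark_of gives the robot as it stands. The module is installed in compiled form; this text tells all that it offers.
- The arm moves only by the shell command python3 -m crank 'ROWS' [FORCE]. ROWS is JSON, a list of rows, each a list of 3 entries, a list of its own where there are three numbers: the closure, from 0 (fully open) to 1 (shut), then the shift along the world's x, y, z in cm, then the turn, a rotation vector about the world's x, y, z in rad. A call has 1 to 12 rows; each row shifts and turns the commanded pose from where the row before left it; what a row does not reach is not made up. A row lasts 1/12 s, in which the tool goes at most 41.7 mm and 7.16 degrees, less where a joint would pass 70% of its speed; a pose out of reach is approached as far as the arm can. A call with a gripper value outside its range is refused whole. The fingers move at their own pace and stop on an object; FORCE is the grip in N (left out, the last holds). Time passes only in rows, so rows that do not move let the fingers close. It gives the time, the measured TCP pose, the force and the opening at its end, in the units of the state.
- telemetry.get_obs(): the state, without advancing time (a new reading comes with each control period).
- viewer.camera(name): name is "scene" or "top" or "wrist"; returns a dict with "frame" (480x640x3 uint8, red, green, blue), "intrinsics" (3x3 intrinsics, pixels), "k1" (the pictures are not rectified: a ray, as slopes to the right and down, at radius r is drawn at 1 + k1 r^2 times it, then the intrinsics apply), "cam_to_world" (4x4, takes a point from camera to world coordinates). Camera axes: x right, y up, looking along -z (the intrinsics and any distortion apply to the point x, -y, -z); pixel columns grow to the right and rows downward; lengths in m; the calibration is good to about 2 mm. A picture is of the moment at which its call begins. There is no depth.
- manip.hand_in(): hands the job in, once; it reports no verdict.
Trained networks look in a picture, given as the dict that the camera call returned (one of the last four; its "shot" number tells which), for a name from the list of things; names that differ only in an ending like _2 or _b are one class to them, and where a whole thing is asked for, a point or a joint stands for the part that bears it (a point fixed in the world has none). Each returns a list of dicts, best first, with "conf" (0 to 1); they miss things now and then, are a little off and sometimes report something else, mostly with a low value. They report only what shows in the picture. A call takes as long as a camera call.
- spot_in(thing, picture): "location" ([x, y, z] in m, in the coordinates of the camera as it stood for that picture, good to about 4 mm: the middle of the surface that is visible of it).
- mark_of(thing, picture): "location" ([x, y, z] in m, in the coordinates of the camera as it stood for that picture, good to about 4 mm: a listed point, or the origin of a listed thing).
The state is a dict: "clock": time; "joint_pos": joint angles; "joint_velocities": joint speeds; "tau": joint torques, N m; "position": TCP position; "ee_rot": TCP orientation; "ft_force": force on the tool from outside, world axes, zero at the start; "torque": the same for the moment, N m; "grip_width": opening from 0.0 (shut) to 1.0 (fully open).
Only numpy, scipy, OpenCV 4.12 (cv2) and the standard library are available. Lean on these libraries where they do the work, as an engineer would, in place of code of your own. Each camera call takes 0.05 s, during which the arm holds its last target. There are 200 camera calls.

## Working session

There is one attempt and no reset: what is moved stays moved. The work goes in short steps, Python scripts to look and compute and a shell command to move; the robot and the scene stay as the last step left them, time stands still between calls to the robot, and variables do not carry over. Pictures are saved under pics/ and viewed, about 8 in all and at most 12, crops included, and the job is handed in when it is done.

```bash
mkdir -p pics; cat > h.py <<'E'
from workcell import telemetry, viewer, manip, spot_in, mark_of
import numpy as np, cv2
from scipy.spatial.transform import Rotation as R
def w(pic,loc): return (np.array(pic["cam_to_world"])@np.r_[loc,1])[:3]
def proj(pic,P):
    c=np.linalg.inv(np.array(pic["cam_to_world"]))@np.r_[P,1]
    s=np.array([c[0],-c[1]])/-c[2]; s=s*(1+pic["k1"]*(s@s)); K=np.array(pic["intrinsics"])
    return K[:2,:2]@s+K[:2,2]
def save(pic,n): cv2.imwrite("pics/"+n,cv2.cvtColor(pic["frame"],cv2.COLOR_RGB2BGR))
E
python3 - <<'E'
from h import *
np.set_printoptions(precision=3,suppress=True)
o=telemetry.get_obs(); print(o)
for c in ["scene","top"]:
    p=viewer.camera(c); save(p,c+"1.png"); print(c,p["cam_to_world"])
    for n in ["flat","spindle_mid","paddle","profiler","head","wafer_box","wash_bottle","loupe"]:
        print(n,[(round(d["conf"],2),w(p,d["location"])) for d in mark_of(n,p)[:2]])
p=viewer.camera("wrist"); save(p,"wrist1.png")
a=[cv2.imread(f"pics/{c}1.png") for c in ["scene","top"]]
cv2.imwrite("pics/both.png",cv2.resize(np.vstack(a),(400*1,600)))
E
```

```text
{'clock': 0.0, 'joint_pos': array([-1.323,  0.333, -0.065,  1.461,  0.022,  1.35 , -0.089]), 'joint_velocities': array([ 0.001,  0.001, -0.   , -0.001, -0.   , -0.   ,  0.002]), 'tau': array([ -0.   , -62.544,   0.049, -39.161,   0.016,   0.01 ,  -0.   ]), 'position': array([0.167, 0.602, 0.231]), 'ee_rot': array([-0.428,  0.563,  0.428,  0.563]), 'ft_force': array([ 0.62 , -0.169, -0.314]), 'torque': array([ 0.025,  0.05 , -0.068]), 'grip_width': 1.0032398973365575}
scene [[-0.088 -0.828  0.554  1.094]
 [ 0.996 -0.075  0.046  0.199]
 [ 0.004  0.556  0.831  0.845]
 [ 0.     0.     0.     1.   ]]
flat [(0.72, array([ 0.489, -0.041, -0.003]))]
spindle_mid [(0.86, array([0.496, 0.053, 0.139]))]
paddle [(0.75, array([0.51 , 0.212, 0.09 ]))]
profiler [(0.63, array([ 0.489, -0.043, -0.001]))]
head []
wafer_box [(0.61, array([ 0.739, -0.072, -0.003]))]
wash_bottle [(0.69, array([0.736, 0.256, 0.001])), (0.67, array([0.501, 0.051, 0.142]))]
loupe [(0.91, array([ 0.498,  0.436, -0.002]))]
top [[ 0.005  0.995 -0.099  0.502]
 [-1.     0.007  0.012  0.193]
 [ 0.013  0.098  0.995  1.178]
 [ 0.     0.     0.     1.   ]]
flat [(0.65, array([0.485, 0.053, 0.134]))]
spindle_mid [(0.64, array([0.497, 0.056, 0.142]))]
paddle [(0.81, array([0.51 , 0.207, 0.095]))]
profiler [(0.83, array([ 0.491, -0.045,  0.003]))]
head [(0.6, array([ 0.74 , -0.076,  0.002])), (0.27, array([0.487, 0.052, 0.135]))]
wafer_box []
wash_bottle [(0.93, array([0.735, 0.255, 0.003]))]
loupe [(0.71, array([0.501, 0.431, 0.004]))]
```

View pics/scene1.png

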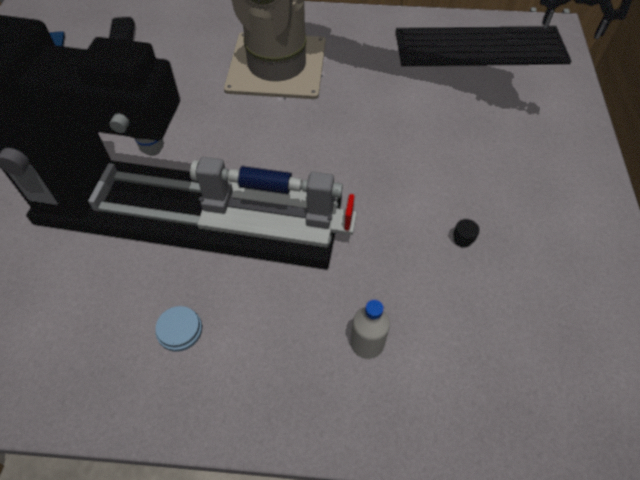

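View pics/top1.png

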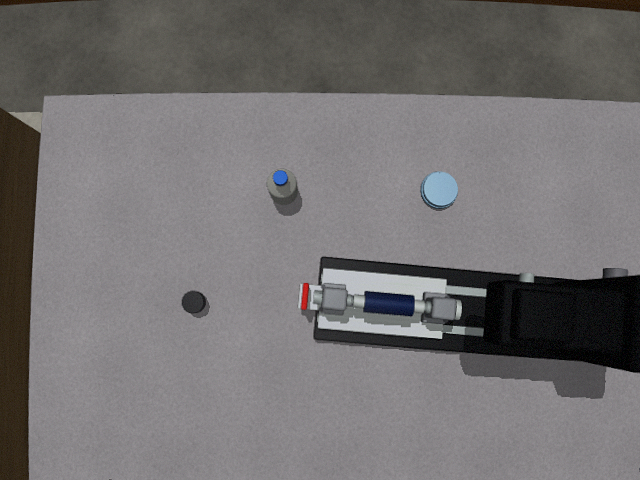

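```bash
python3 - <<'E'
from h import *
np.set_printoptions(precision=3,suppress=True)
o=telemetry.get_obs(); Rt=R.from_quat(o["ee_rot"]).as_matrix(); print(Rt)
p=viewer.camera("wrist"); C=np.array(p["cam_to_world"])
print("cam in tool",Rt.T@(C[:3,3]-o["position"])); print(Rt.T@C[:3,:3]); print(p["intrinsics"],p["k1"])
t=cv2.imread("pics/top1.png")[270:340,290:480]; s=cv2.imread("pics/scene1.png")[150:240,185:365]
cv2.imwrite("pics/crop.png",np.vstack([cv2.resize(t,(760,280)),cv2.resize(s,(600,300))[:, :].copy() if 0 else cv2.copyMakeBorder(cv2.resize(s,(600,300)),0,0,0,160,0)]))
E
```

```text
[[-0.    -0.964  0.268]
 [ 0.     0.268  0.964]
 [-1.     0.     0.   ]]
cam in tool [-0.142  0.072 -0.   ]
[[ 0.     0.284 -0.959]
 [-0.001  0.959  0.284]
 [ 1.     0.001  0.001]]
[[336.625   0.    324.443]
 [  0.    336.625 239.63 ]
 [  0.      0.      1.   ]] -0.05329199634759767
```

View pics/crop.png

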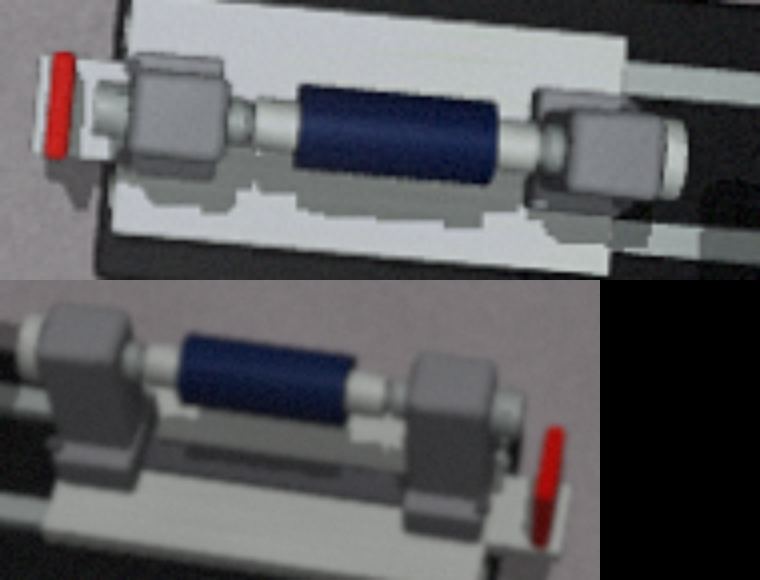

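Wrist camera offset is known, and no flat shows in the top or scene views, so it faces down or toward the robot. I'll move the hand to look from the robot's side.

```bash
python3 -m crank '[[0,[1.8,-3.6,0.4],[0,0,-0.115]],[0,[1.8,-3.6,0.4],[0,0,-0.115]],[0,[1.8,-3.6,0.4],[0,0,-0.115]],[0,[1.8,-3.6,0.4],[0,0,-0.115]],[0,[1.8,-3.6,0.4],[0,0,-0.115]],[0,[1.8,-3.6,0.4],[0,0,-0.115]],[0,[1.8,-3.6,0.4],[0,0,-0.115]],[0,[1.8,-3.6,0.4],[0,0,-0.115]],[0,[1.8,-3.6,0.4],[0,0,-0.115]],[0,[1.8,-3.6,0.4],[0,0,-0.115]],[0,[1.8,-3.6,0.4],[0,0,-0.115]],[0,[1.8,-3.6,0.4],[0,0,-0.115]]]'
python3 -m crank '[[0,[0,-3,-0.4],[-0.009,-0.112,0]],[0,[0,-3,-0.4],[-0.009,-0.112,0]],[0,[0,-3,-0.4],[-0.009,-0.112,0]],[0,[0,-2,-0.5],[-0.009,-0.112,0]],[0,[0.5,0,-1],[-0.009,-0.112,0]],[0,[0.5,0,-1],[-0.009,-0.112,0]],[0,[0.5,0,-1],[-0.009,-0.112,0]],[0,[0.5,0,-1],[-0.009,-0.112,0]],[0,[0,0,0],[0,0,0]]]'
python3 - <<'E'
from h import *
np.set_printoptions(precision=3,suppress=True)
o=telemetry.get_obs(); print(o["joint_pos"],R.from_quat(o["ee_rot"]).as_matrix())
p=viewer.camera("wrist"); save(p,"w2.png")
for n in ["flat","spindle_mid","paddle"]: print(n,[(round(d["conf"],2),w(p,d["location"]),proj(p,w(p,d["location"]))) for d in mark_of(n,p)[:2]])
E
```

```text
clock: 2.0
position: [0.3836, 0.1683, 0.2798]
ee_rot: [0.031, 0.706, -0.03, 0.707]
ft_force: [1.7, 0.5, 0.6]
grip_width: 1.002
clock: 2.75
position: [0.4295, 0.0971, 0.2282]
ee_rot: [0.018, 0.444, -0.04, 0.895]
ft_force: [-1.5, 0.1, -0.6]
grip_width: 1.002
[-0.375 -0.499 -0.214  2.38   0.424  0.772 -0.912] [[ 0.603  0.088  0.793]
 [-0.056  0.996 -0.067]
 [-0.796 -0.004  0.606]]
flat [(0.83, array([0.48 , 0.055, 0.131]), array([305.295, 279.767])), (0.38, array([ 0.49 , -0.048,  0.001]), array([260.24 , 318.443]))]
spindle_mid [(0.74, array([0.5  , 0.054, 0.141]), array([332.461, 277.29 ]))]
paddle [(0.86, array([0.514, 0.208, 0.09 ]), array([295.304,  80.96 ]))]
```

View pics/w2.png

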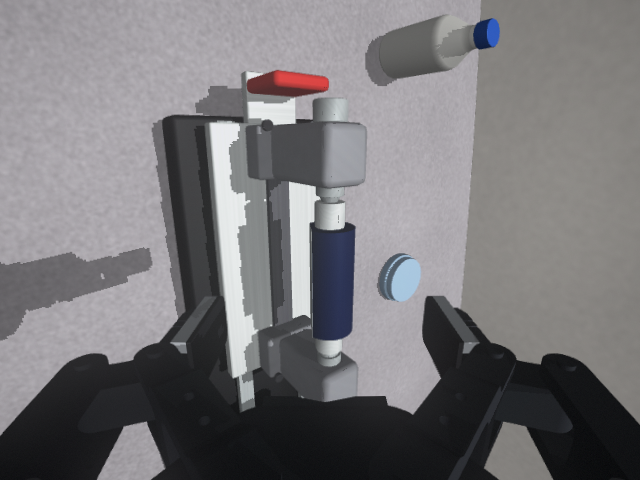

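```bash
python3 - <<'E'
import cv2
a=cv2.imread("pics/w2.png"); 
for r in (240,280,320): print([tuple(int(v) for v in q) for q in a[r,304:360:2]])
E
```

```text
[(227, 227, 223), (223, 223, 220), (222, 223, 219), (87, 86, 84), (58, 49, 46), (58, 47, 44), (61, 48, 45), (64, 48, 45), (66, 50, 46), (67, 49, 46), (71, 50, 45), (74, 51, 47), (76, 53, 48), (79, 54, 48), (82, 55, 49), (83, 55, 49), (85, 57, 50), (89, 59, 52), (89, 58, 52), (90, 59, 52), (87, 56, 50), (85, 55, 49), (83, 54, 48), (83, 54, 49), (80, 52, 46), (88, 69, 67), (175, 169, 173), (181, 176, 179)]
[(226, 226, 222), (225, 225, 222), (221, 222, 218), (80, 79, 77), (85, 74, 68), (54, 42, 40), (58, 43, 40), (60, 44, 40), (64, 45, 42), (66, 46, 41), (68, 46, 42), (70, 48, 42), (74, 49, 42), (76, 50, 44), (78, 50, 43), (81, 51, 45), (83, 53, 46), (85, 53, 46), (87, 55, 47), (85, 54, 46), (84, 52, 45), (82, 50, 44), (81, 51, 45), (80, 50, 43), (79, 52, 46), (178, 173, 176), (175, 169, 173), (176, 171, 173)]
[(76, 73, 72), (75, 72, 71), (76, 73, 72), (78, 75, 73), (130, 125, 120), (52, 41, 37), (56, 41, 38), (58, 41, 37), (61, 42, 39), (65, 44, 40), (66, 44, 39), (69, 44, 39), (71, 46, 41), (74, 47, 42), (76, 48, 41), (78, 49, 42), (80, 50, 43), (82, 50, 44), (82, 50, 44), (82, 51, 44), (82, 51, 44), (80, 50, 43), (81, 50, 43), (78, 49, 43), (112, 95, 93), (170, 165, 169), (170, 164, 168), (171, 167, 170)]
```

```bash
python3 -m crank '[[0,[1.2,-0.4,1.2],[0.01,0.12,0]],[0,[1.2,-0.4,1.2],[0.01,0.12,0]],[0,[1.2,-0.4,1.2],[0.01,0.12,0]],[0,[1.2,-0.4,1.2],[0.01,0.12,0]],[0,[1.2,-0.4,1.2],[0.01,0.12,0]],[0,[1.2,-0.4,1.2],[0.01,0.12,0]],[0,[1.2,-0.3,-0.8],[0.01,0.12,0]],[0,[1.2,-0.3,-0.8],[0.01,0.12,0]],[0,[1.2,-0.3,-0.8],[0.01,0.12,0]],[0,[1.2,-0.3,-0.8],[0.01,0.12,0]],[0,[1.2,-0.3,-0.8],[0.01,0.12,0]],[0,[1.2,-0.3,-0.8],[0.01,0.12,0]]]'
cat >> h.py <<'E'
AX=np.array([.4985,.0547,.140]); YP=np.array([.0865,.996,0]); YP/=np.linalg.norm(YP); XP=np.array([YP[1],-YP[0],0])
def st():
    np.set_printoptions(precision=4,suppress=True)
    o=telemetry.get_obs(); M=R.from_quat(o["ee_rot"]).as_matrix(); x,y=M[:,0],M[:,1]
    d=AX-o["position"]; M2=np.c_[np.cross(YP,np.cross(x,YP)),YP]; 
    print("t",o["clock"],"q",o["joint_pos"],"w",o["grip_width"])
    print("tilt deg",np.degrees(np.arctan2(-x@XP,-x[2])),"x.yp",x@YP,"y",y,"axis in tool",M.T@d, "F",o["ft_force"])
    return o,M
E
python3 -c "
from h import *
st()"
```

```text
clock: 3.95
position: [0.5551, 0.0629, 0.2507]
ee_rot: [0.036, 0.897, -0.018, 0.44]
ft_force: [-0.3, 0.2, -2.2]
grip_width: 0.999
t 3.95 q [-0.078   0.6811 -0.0743  1.0624 -0.106   2.0412 -0.2493] w 0.9994943028216684
tilt deg 37.73477578550815 x.yp -0.0036462423696801277 y [ 0.081   0.9967 -0.0003] axis in tool [ 0.1217 -0.0127  0.0237] F [-0.3318  0.1653 -2.1791]
```

```bash
python3 -m crank '[[0,[1.8,-1.4,-1.4],[0,0,0]],[0,[-1.75,0.14,-2.27],[0,0,0]],[0,[-1.75,0.14,-2.27],[0,0,0]],[0,[-1.75,0.14,-2.27],[0,0,0]],[0,[-1.75,0.14,-2.27],[0,0,0]],[0,[-1.75,0.14,-2.27],[0,0,0]],[0,[0,0,0],[0,0,0]]]' 40
python3 - <<'E'
from h import *
st(); p=viewer.camera("wrist"); save(p,"w3.png")
E
```

```text
clock: 4.53
position: [0.481, 0.0572, 0.1237]
ee_rot: [0.036, 0.897, -0.017, 0.441]
ft_force: [-0.7, 0.8, -1.3]
grip_width: 1.0
t 4.5333 q [-0.0616  0.6132 -0.0891  1.4454 -0.0911  1.7269 -0.2148] w 1.0003008715736277
tilt deg 37.66569709537544 x.yp -0.0035976622039064834 y [0.0792 0.9969 0.0011] axis in tool [-0.0237 -0.0011  0.004 ] F [-0.6859  0.7592 -1.3374]
```

View pics/w3.png

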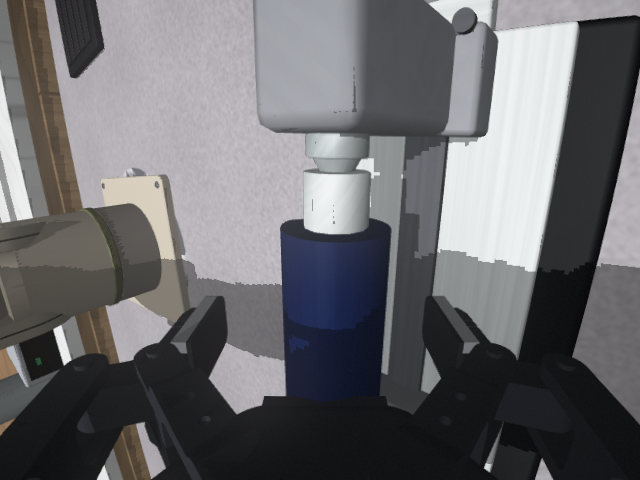

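```bash
python3 -m crank '[[0,[-0.1,0,0.1],[0.01,0.12,0]],[0,[0.1,0,0],[0.01,0.12,0]],[0,[0,0,0],[0,0,0]],[1,[0,0,0],[0,0,0]],[1,[0,0,0],[0,0,0]],[1,[0,0,0],[0,0,0]],[1,[0,0,0],[0,0,0]],[1,[0,0,0],[0,0,0]],[1,[0,0,0],[0,0,0]],[1,[0,0,0],[0,0,0]],[1,[0,0,0],[0,0,0]]]' 40
python3 -c "
from h import *
st()"
```

```text
clock: 5.5
position: [0.4851, 0.0565, 0.1294]
ee_rot: [0.038, 0.941, -0.014, 0.335]
ft_force: [2.9, 0.0, 7.0]
grip_width: 0.456
t 5.5 q [-0.0556  0.7859 -0.0836  1.2705 -0.1214  1.9559 -0.2172] w 0.4559798810053686
tilt deg 50.81082772723111 x.yp -0.005291427162354666 y [ 0.0808  0.9967 -0.0014] axis in tool [-0.0171 -0.0007  0.0004] F [2.895  0.0423 6.9584]
```

```bash
python3 -m crank '[[1,[0.15,-0.01,-0.17],[-0.01,-0.12,0]],[1,[0.17,-0.01,-0.15],[-0.01,-0.12,0]],[1,[0.19,-0.02,-0.13],[-0.01,-0.12,0]],[1,[0.20,-0.02,-0.1],[-0.01,-0.12,0]],[1,[0.21,-0.02,-0.08],[-0.01,-0.12,0]],[1,[0.22,-0.02,-0.05],[-0.01,-0.12,0]],[1,[0.22,-0.02,-0.02],[-0.01,-0.12,0]],[1,[0,0,0],[0,0,0]]]' 
python3 -c "
from h import *
st()"
python3 -m crank '[[1,[0.23,-0.02,0],[-0.01,-0.12,0]],[1,[0.22,-0.02,0.03],[-0.01,-0.12,0]],[1,[0.22,-0.02,0.05],[-0.01,-0.12,0]],[1,[0.21,-0.02,0.08],[-0.01,-0.12,0]],[1,[0.2,-0.02,0.1],[-0.01,-0.12,0]],[1,[0.19,-0.02,0.13],[-0.01,-0.12,0]],[1,[0.17,-0.01,0.15],[-0.01,-0.12,0]],[1,[0,0,0],[0,0,0]],[1,[0,0,0],[0,0,0]]]' 
python3 - <<'E'
from h import *
st(); p=viewer.camera("scene"); save(p,"s4.png"); q=viewer.camera("wrist"); save(q,"w4.png")
a=p["frame"][150:240,185:365]; b=q["frame"][130:400,220:440]
cv2.imwrite("pics/c4.png",cv2.cvtColor(np.hstack([cv2.resize(a,(400,200)).repeat(1,0) if 0 else cv2.copyMakeBorder(cv2.resize(a,(400,200)),0,290,0,0,0),cv2.resize(b,(400,490))]),cv2.COLOR_RGB2BGR))
E
```

```text
clock: 6.17
position: [0.4972, 0.0551, 0.1202]
ee_rot: [0.029, 0.719, -0.03, 0.694]
ft_force: [18.8, 3.0, -37.6]
grip_width: 0.457
t 6.1667 q [-0.0955  0.1858 -0.1112  1.8875  0.0147  1.1035 -0.2944] w 0.4567365410954284
tilt deg 1.9929394323894718 x.yp -0.0027001919406461614 y [ 0.0824  0.9966 -0.0026] axis in tool [-0.0199 -0.0003  0.0006] F [ 18.7689   2.9643 -37.588 ]
clock: 6.92
position: [0.509, 0.0489, 0.1252]
ee_rot: [0.019, 0.446, -0.045, 0.894]
ft_force: [-8.7, 1.6, -17.6]
grip_width: 0.453
t 6.9167 q [ 0.0532 -0.1608 -0.3984  2.3878  0.6038  0.3762 -0.9607] w 0.45272496520513456
tilt deg -36.93239800424438 x.yp -0.010745688965832022 y [ 0.0966  0.9953 -0.0058] axis in tool [-0.0184  0.0047  0.0001] F [ -8.7354   1.598  -17.6049]
```

View pics/c4.png

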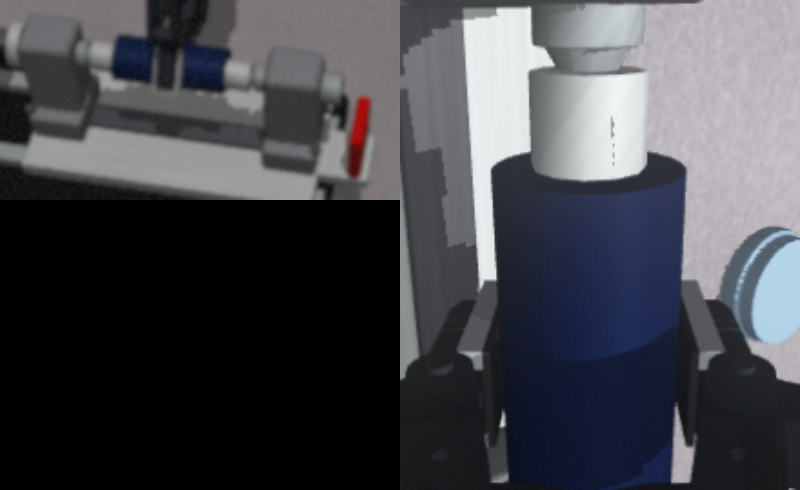

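```bash
python3 -m crank '[[0,[0,0,0],[0,0,0]],[0,[0,0,0],[0,0,0]],[0,[0,0,0],[0,0,0]],[0,[0,0,0],[0,0,0]],[0,[0,0,0],[0,0,0]],[0,[0,0,0],[0,0,0]],[0,[-0.19,0.06,-0.13],[0.01,0.12,0]],[0,[-0.2,0.06,-0.1],[0.01,0.12,0]],[0,[-0.21,0.06,-0.08],[0.01,0.12,0]],[0,[-0.22,0.06,-0.05],[0.01,0.12,0]],[0,[-0.22,0.06,-0.02],[0.01,0.12,0]],[0,[-0.23,0.06,0],[0.01,0.12,0]]]' 
python3 -m crank '[[0,[-0.22,0.06,0.03],[0.01,0.12,0]],[0,[-0.21,0.06,0.06],[0.01,0.12,0]],[0,[-0.21,0.06,0.09],[0.01,0.12,0]],[0,[-0.2,0.06,0.11],[0.01,0.12,0]],[0,[-0.18,0.06,0.13],[0.01,0.12,0]],[0,[-0.16,0.06,0.15],[0.01,0.12,0]],[0,[-0.15,0.02,0.17],[0.01,0.12,0]],[0,[0,0,0],[0,0,0]]]' 
python3 - <<'E'
from h import *
st(); p=viewer.camera("scene"); q=viewer.camera("wrist")
save(p,"s5.png"); save(q,"w5.png")
a=p["frame"][150:240,185:365]; b=q["frame"][130:400,220:440]
cv2.imwrite("pics/c5.png",cv2.cvtColor(np.hstack([cv2.copyMakeBorder(cv2.resize(a,(400,200)),0,290,0,0,0),cv2.resize(b,(400,490))]),cv2.COLOR_RGB2BGR))
E
```

```text
clock: 8.02
position: [0.5024, 0.0531, 0.1268]
ee_rot: [0.028, 0.72, -0.037, 0.693]
ft_force: [0.4, 0.1, -0.6]
grip_width: 0.998
clock: 8.68
position: [0.487, 0.0559, 0.1272]
ee_rot: [0.034, 0.943, -0.022, 0.331]
ft_force: [0.2, 0.0, -2.0]
grip_width: 1.001
t 8.6833 q [-0.0188  0.8024 -0.1508  1.2548 -0.0837  1.9646 -0.2587] w 1.0013438048221273
tilt deg 51.20746182279933 x.yp -0.017690552878271523 y [ 0.0789  0.9967 -0.0187] axis in tool [-0.017  -0.0005 -0.0028] F [ 0.1659  0.0424 -2.0281]
```

View pics/c5.png

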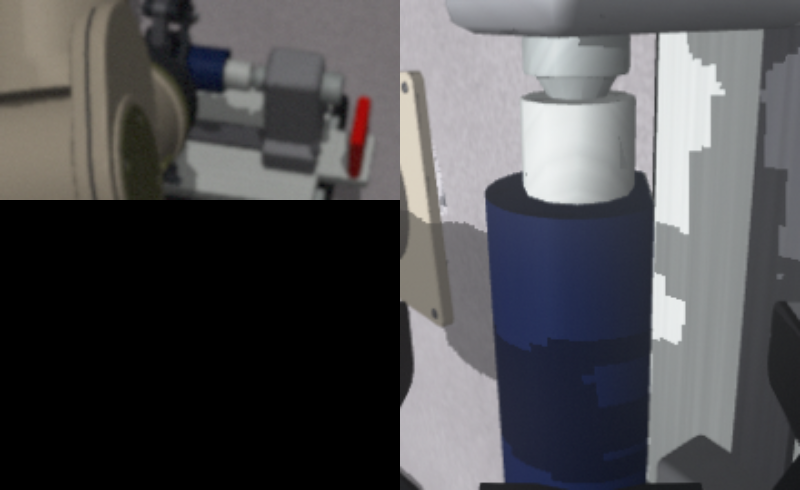

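```bash
python3 -m crank '[[0,[-0.3,0.03,0.4],[0,0,0]],[0,[0,0,0],[0,0,0]],[1,[0,0,0],[0,0,0]],[1,[0,0,0],[0,0,0]],[1,[0,0,0],[0,0,0]],[1,[0,0,0],[0,0,0]],[1,[0,0,0],[0,0,0]],[1,[0,0,0],[0,0,0]],[1,[0,0,0],[0,0,0]],[1,[0,0,0],[0,0,0]]]' 40
python3 - <<'E'
from h import *
st(); q=viewer.camera("wrist"); save(q,"w6.png")
E
```

```text
clock: 9.62
position: [0.4887, 0.0566, 0.1354]
ee_rot: [0.035, 0.938, -0.022, 0.345]
ft_force: [21.0, -0.2, -9.9]
grip_width: 0.397
t 9.6167 q [-0.0182  0.7765 -0.1523  1.2639 -0.0833  1.9535 -0.2597] w 0.39664080474487046
tilt deg 49.61742589472531 x.yp -0.015097200416987429 y [ 0.0805  0.9966 -0.0162] axis in tool [-0.0105 -0.0012  0.003 ] F [20.9615 -0.1953 -9.8716]
```

```bash
python3 -m crank '[[1,[0.13,-0.01,-0.19],[-0.01,-0.12,0]],[1,[0.15,-0.01,-0.17],[-0.01,-0.12,0]],[1,[0.17,-0.02,-0.15],[-0.01,-0.12,0]],[1,[0.19,-0.02,-0.13],[-0.01,-0.12,0]],[1,[0.2,-0.02,-0.11],[-0.01,-0.12,0]],[1,[0.21,-0.02,-0.08],[-0.01,-0.12,0]],[1,[0,0,0],[0,0,0]]]' 
python3 -c "
from h import *
st()"
```

```text
clock: 10.25
position: [0.4938, 0.0559, 0.1278]
ee_rot: [0.029, 0.756, -0.035, 0.653]
ft_force: [9.6, 2.7, -28.4]
grip_width: 0.396
t 10.25 q [-0.0263  0.2573 -0.1845  1.7923  0.02    1.2411 -0.3066] w 0.39586495833376645
tilt deg 8.40001550472204 x.yp -0.015345639268561341 y [ 0.0892  0.9959 -0.0159] axis in tool [-0.0127 -0.001   0.003 ] F [  9.5859   2.7196 -28.354 ]
```

```bash
python3 -m crank '[[1,[0.2,-0.02,-0.15],[-0.01,-0.12,0]],[1,[0.21,-0.02,-0.13],[-0.01,-0.12,0]],[1,[0.2,-0.02,-0.1],[-0.01,-0.12,0]],[1,[0.2,-0.02,-0.05],[-0.01,-0.12,0]],[1,[0.2,-0.02,0],[-0.01,-0.12,0]],[1,[0.2,-0.02,0.05],[-0.01,-0.12,0]],[1,[0,0,0],[0,0,0]],[1,[0,0,0],[0,0,0]]]' 
python3 -c "
from h import *
st()"
```

```text
clock: 10.92
position: [0.505, 0.0552, 0.125]
ee_rot: [0.019, 0.485, -0.046, 0.873]
ft_force: [-63.5, 7.6, 47.4]
grip_width: 0.4
t 10.9167 q [-0.0491 -0.1381 -0.2999  2.3305  0.4524  0.4803 -0.8064] w 0.4001522590456126
tilt deg -31.962290601031032 x.yp -0.01612559264148586 y [ 0.0986  0.9951 -0.0115] axis in tool [-0.0161 -0.0013  0.0025] F [-63.4902   7.5557  47.4085]
```

```bash
python3 -m crank '[[0,[0,0,0],[0,0,0]],[0,[0,0,0],[0,0,0]],[0,[0,0,0],[0,0,0]],[0,[0,0,0],[0,0,0]],[0,[0,0,0],[0,0,0]],[0,[0,0,0],[0,0,0]],[0,[-0.2,0,-0.1],[0.01,0.12,0]],[0,[-0.21,0,-0.08],[0.01,0.12,0]],[0,[-0.22,0,-0.05],[0.01,0.12,0]],[0,[-0.22,0,0],[0.01,0.12,0]],[0,[-0.23,0,0.04],[0.01,0.12,0]],[0,[-0.22,0,0.05],[0.01,0.12,0]]]' 
python3 -m crank '[[0,[-0.21,0.02,0.1],[0.01,0.12,0]],[0,[-0.21,0.02,0.12],[0.01,0.12,0]],[0,[-0.2,0.02,0.13],[0.01,0.12,0]],[0,[-0.18,0.02,0.15],[0.01,0.12,0]],[0,[-0.16,0.02,0.16],[0.01,0.12,0]],[0,[-0.15,0.02,0.17],[0.01,0.12,0]],[0,[0,0,0],[0,0,0]]]' 
python3 - <<'E'
from h import *
st(); q=viewer.camera("wrist"); save(q,"w7.png")
E
```

```text
clock: 11.92
position: [0.4958, 0.054, 0.1243]
ee_rot: [0.029, 0.762, -0.036, 0.646]
ft_force: [0.3, 0.2, -0.4]
grip_width: 0.999
clock: 12.5
position: [0.4826, 0.0544, 0.1258]
ee_rot: [0.033, 0.943, -0.023, 0.329]
ft_force: [0.1, -0.5, -2.1]
grip_width: 1.003
t 12.5 q [-0.0389  0.7964 -0.1161  1.2695 -0.0969  1.961  -0.2419] w 1.0029524169968076
tilt deg 51.50984629106044 x.yp -0.019716382375463658 y [ 0.0778  0.9968 -0.0207] axis in tool [-0.0213  0.0012 -0.0013] F [ 0.0594 -0.4606 -2.0544]
```

View pics/w7.png

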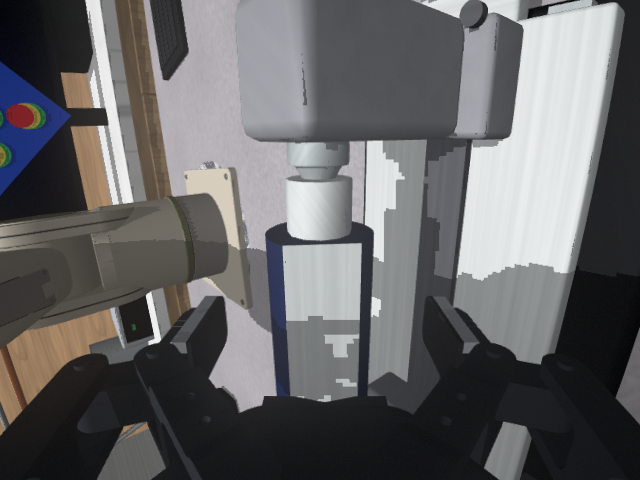

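```bash
python3 -m crank '[[0,[-0.1,0,0.1],[0,0,0]],[1,[0,0,0],[0,0,0]],[1,[0,0,0],[0,0,0]],[1,[0,0,0],[0,0,0]],[1,[0,0,0],[0,0,0]],[1,[0,0,0],[0,0,0]],[1,[0,0,0],[0,0,0]],[1,[0,0,0],[0,0,0]],[1,[0,0,0],[0,0,0]]]' 40
python3 -c "
from h import *
st()"
python3 -m crank '[[1,[0.17,-0.01,-0.19],[-0.01,-0.12,0]],[1,[0.19,-0.02,-0.17],[-0.01,-0.12,0]],[1,[0.21,-0.02,-0.14],[-0.01,-0.12,0]],[1,[0.22,-0.02,-0.12],[-0.01,-0.12,0]],[1,[0.23,-0.02,-0.09],[-0.01,-0.12,0]],[1,[0.24,-0.02,-0.06],[-0.01,-0.12,0]],[1,[0.25,-0.02,-0.03],[-0.01,-0.12,0]],[1,[0.25,-0.02,0],[-0.01,-0.12,0]],[1,[0.1,-0.01,0],[-0.004,-0.05,0]],[1,[0,0,0],[0,0,0]],[1,[0,0,0],[0,0,0]]]' 
python3 -c "
from h import *
st()"
```

```text
clock: 13.3
position: [0.4868, 0.0551, 0.131]
ee_rot: [0.034, 0.938, -0.022, 0.344]
ft_force: [23.1, 1.3, -16.6]
grip_width: 0.455
t 13.3 q [-0.039   0.7761 -0.1168  1.2734 -0.0951  1.9456 -0.2419] w 0.4554876354690113
tilt deg 49.696312326310505 x.yp -0.017081253164504456 y [ 0.0793  0.9967 -0.0179] axis in tool [-0.0148  0.0004  0.0007] F [ 23.0946   1.2714 -16.6458]
clock: 14.22
position: [0.5002, 0.0533, 0.123]
ee_rot: [0.026, 0.658, -0.041, 0.752]
ft_force: [11.3, 1.6, -27.8]
grip_width: 0.455
t 14.2167 q [-0.0813  0.0781 -0.1606  2.0106  0.0873  0.9346 -0.3821] w 0.45450834562907716
tilt deg -7.627726524093158 x.yp -0.01586298513526018 y [ 0.0946  0.9954 -0.0149] axis in tool [-0.0171  0.0009  0.0005] F [ 11.2906   1.6197 -27.8159]
```

```bash
python3 -m crank '[[0,[0,0,0],[0,0,0]],[0,[0,0,0],[0,0,0]],[0,[0,0,0],[0,0,0]],[0,[0,0,0],[0,0,0]],[0,[0,0,0],[0,0,0]],[0,[-0.2,0,1.5],[0,0,0]],[0,[-0.4,0,3],[0,0,0]],[0,[-0.4,0,3],[0,0.07,0]],[0,[0,0,2],[0,0.07,0]],[0,[0,0,2],[0,0,0]],[0,[0,0,0],[0,0,0]]]' 
python3 - <<'E'
from h import *
st(); q=viewer.camera("wrist"); save(q,"w8.png")
for n in ["flat","spindle_mid","paddle"]: print(n,[(round(d["conf"],2),w(q,d["location"])) for d in mark_of(n,q)[:2]])
C=np.array(q["cam_to_world"])[:3,3]-AX; print("cam angle",np.degrees(np.arctan2(C@XP,C[2])),C)
# predicted flat edges & silhouettes for angles
for s in (0.02,0.035):
  for a in (-6,-3,0,3,6):
    n=np.radians(a); out=[]
    for e in (-13,13):
        P=AX+s*YP+(np.sin(n)*XP+np.cos(n)*np.array([0,0,1]))*.015+(np.cos(n)*XP-np.sin(n)*np.array([0,0,1]))*e*1e-3
        out.append(proj(q,P))
    print(s,a,*out)
E
```

```text
clock: 15.13
position: [0.494, 0.0539, 0.2438]
ee_rot: [0.024, 0.707, -0.042, 0.705]
ft_force: [0.4, -0.3, 0.1]
grip_width: 0.997
t 15.1333 q [-0.0755  0.056  -0.1474  1.761   0.0336  1.3348 -0.324 ] w 0.9971425422259532
tilt deg 0.09222944812493193 x.yp -0.02615073442846866 y [ 0.0931  0.9953 -0.0262] axis in tool [0.1037 0.0039 0.0046] F [ 0.3728 -0.2757  0.1069]
flat [(0.93, array([0.4899, 0.0467, 0.1572]))]
spindle_mid [(0.59, array([0.4967, 0.0469, 0.1367]))]
paddle [(0.87, array([0.5138, 0.2008, 0.0909])), (0.16, array([0.4979, 0.0481, 0.1389]))]
cam angle -0.8902122148937855 [0.0027 0.0744 0.2442]
0.02 -6 [310.2476 211.7973] [347.3312 212.4333]
0.02 -3 [311.2455 212.0329] [348.4763 212.2196]
0.02 0 [312.3056 212.2565] [349.5635 211.9931]
0.02 3 [313.4248 212.4674] [350.5896 211.7547]
0.02 6 [314.6002 212.6647] [351.5519 211.5052]
0.035 -6 [309.806  190.5513] [347.6061 190.9534]
0.035 -3 [310.8217 190.7258] [348.7726 190.791 ]
0.035 0 [311.901  190.8912] [349.8799 190.6191]
0.035 3 [313.0409 191.0469] [350.9248 190.4384]
0.035 6 [314.238  191.1923] [351.9044 190.2495]
```

View pics/w8.png

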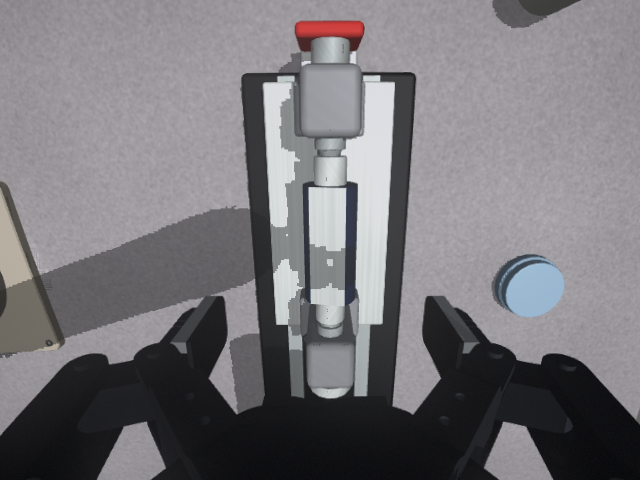

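```bash
python3 - <<'E'
from h import *
from scipy.optimize import least_squares
im=cv2.cvtColor(cv2.imread("pics/w8.png"),cv2.COLOR_BGR2GRAY).astype(float)
b=cv2.imread("pics/w8.png")
for r in (200,230,280): print(r,[int(v) for v in im[r,298:364]])
q=viewer.camera("wrist")  # same pose: calibration for projection
E_=[]
for r in range(192,245,4):
    g=im[r]
    # subpixel crossings: dark(<~60) strips; find steepest gradients
    d=np.diff(g)
    def edge(lo,hi,sgn):
        x=np.arange(lo,hi); k=np.clip(sgn*d[lo:hi],0,None); return (x+.5)@k/k.sum()
    E_.append((r,edge(299,305,-1),edge(305,313,1),edge(342,351,-1),edge(352,361,1)))
E_=np.array(E_); print(E_)
def ang(y,x0,z0):
    A=AX+x0*XP+z0*np.array([0,0,1]); return A
def model(p,r):
    a,x0,dx=p; Z=np.array([0,0,1]); out=[]
    for rr in r:
        s=np.interp(rr,ss_r,ss); A=AX+(x0+dx*s)*XP+s*YP
        C=np.array(q["cam_to_world"])[:3,3]-A; cx,cz=C@XP,C[2]; D=np.hypot(cx,cz); ph=np.arctan2(cx,cz); al=np.arccos(.02/D)
        for t in (ph-al,a-np.arcsin(.65),a+np.arcsin(.65),ph+al):
            out.append(proj(q,A+.02*(np.sin(t)*XP+np.cos(t)*Z))[0])
    return np.array(out).reshape(-1,4)
ssv=np.linspace(-.05,.05,40); rows=np.array([proj(q,AX+s*YP+[0,0,.015])[1] for s in ssv]); i=np.argsort(rows); ss_r,ss=rows[i],ssv[i]
f=lambda p:(model(p,E_[:,0])-E_[:,1:]).ravel()
s=least_squares(f,[0,0,0],x_scale=[.1,.01,.01],loss="soft_l1"); print("angle deg",np.degrees(s.x[0]),s.x, "res by edge",s.fun.reshape(-1,4).mean(0))
E
```

```text
200 [136, 137, 136, 135, 135, 52, 53, 54, 54, 58, 104, 218, 218, 216, 213, 213, 213, 214, 218, 218, 215, 216, 217, 215, 211, 214, 218, 221, 219, 215, 214, 214, 212, 211, 208, 209, 212, 216, 218, 220, 217, 217, 220, 218, 216, 217, 218, 210, 89, 61, 60, 60, 59, 58, 59, 58, 57, 56, 59, 108, 221, 222, 223, 223, 221, 219]
230 [137, 133, 133, 133, 134, 106, 51, 52, 52, 53, 67, 172, 213, 214, 215, 212, 208, 210, 214, 217, 213, 212, 213, 213, 210, 210, 213, 216, 215, 212, 211, 210, 207, 207, 207, 206, 208, 213, 215, 218, 213, 215, 217, 214, 215, 216, 212, 168, 59, 60, 59, 60, 58, 58, 58, 57, 56, 56, 84, 219, 219, 221, 219, 219, 217, 217]
280 [219, 136, 133, 131, 132, 133, 131, 48, 47, 47, 48, 53, 110, 132, 135, 135, 133, 131, 131, 137, 136, 133, 132, 133, 134, 134, 133, 134, 134, 133, 132, 132, 130, 132, 132, 130, 131, 132, 135, 135, 135, 136, 135, 135, 136, 134, 130, 50, 51, 51, 52, 50, 50, 51, 49, 50, 60, 130, 214, 215, 213, 216, 213, 210, 209, 216]
[[192.         302.11627907 308.01219512 345.71875    357.13905325]
 [196.         302.41954023 307.99693252 345.68238994 357.16467066]
 [200.
[... 239 characters left out ...]
345.51886792 356.68562874]
 [216.         302.87349398 308.36503067 345.50636943 356.6746988 ]
 [220.         302.86904762 308.34848485 345.48742138 356.72619048]
 [224.         302.86904762 308.34939759 345.31132075 356.37058824]
 [228.         303.1746988  308.67177914 345.26100629 356.40419162]
 [232.         303.10714286 308.67073171 345.25949367 356.26047904]
 [236.         303.40588235 308.6402439  345.19871795 356.22560976]
 [240.         303.42941176 309.         345.08598726 356.23780488]
 [244.         303.47701149 309.00980392 344.99367089 356.02439024]]
angle deg -8.296623679493235 [-0.1448034  -0.00405217  0.00230123] res by edge [-0.56134004 -0.2783323   0.20161602  0.66866674]
```

```bash
python3 -m crank '[[0,[0.12,0,-3],[0,0,0]],[0,[0.12,0,-3],[0,0,0]],[0,[0.12,0,-3],[0,0,0]],[0,[0.1,0,-3],[0,0,0]],[0,[0,0,0],[0,0,0]],[0,[0,0,0],[0,0,0]]]' 20
python3 -c "
from h import *
st()"
python3 -m crank '[[1,[0,0,0],[0,0,0]],[1,[0,0,0],[0,0,0]],[1,[0,0,0],[0,0,0]],[1,[0,0,0],[0,0,0]],[1,[0,0,0],[0,0,0]],[1,[0,0,0],[0,0,0]],[1,[0,0,0],[0,0,0]],[1,[0,0,0],[0,0,0]]]' 20
python3 -c "
from h import *
st()"
```

```text
clock: 15.88
position: [0.495, 0.0534, 0.1187]
ee_rot: [0.023, 0.71, -0.043, 0.702]
ft_force: [0.4, 1.4, 1.2]
grip_width: 1.002
t 15.8833 q [-0.0786  0.1716 -0.1495  1.9084  0.0559  1.0831 -0.3455] w 1.0021821671746844
tilt deg 0.6100510136760785 x.yp -0.02863180645251336 y [ 0.0923  0.9953 -0.0287] axis in tool [-0.0214  0.001   0.0031] F [0.3576 1.4101 1.1731]
clock: 16.55
position: [0.4979, 0.0537, 0.1211]
ee_rot: [0.023, 0.708, -0.042, 0.705]
ft_force: [4.1, -0.3, 5.3]
grip_width: 0.457
t 16.55 q [-0.0785  0.1694 -0.1493  1.9051  0.0564  1.0811 -0.3456] w 0.45730097633154015
tilt deg 0.19348329637401449 x.yp -0.02704087855393359 y [ 0.0927  0.9953 -0.0271] axis in tool [-0.0189  0.0005  0.0005] F [ 4.0723 -0.2739  5.267 ]
```

Gentle grip; now turn +8.7°, settle, release and lift for a look.

```bash
python3 -m crank '[[1,[-0.1,0,0.1],[0.005,0.051,0]],[1,[-0.1,0,0.1],[0.005,0.051,0]],[1,[-0.1,0,0.05],[0.005,0.051,0]],[1,[0,0,0],[0,0,0]],[1,[0,0,0],[0,0,0]]]' 20
python3 -c "
from h import *
st()"
python3 -m crank '[[0,[0,0,0],[0,0,0]],[0,[0,0,0],[0,0,0]],[0,[0,0,0],[0,0,0]],[0,[0,0,0],[0,0,0]],[0,[0,0,0],[0,0,0]],[0,[0.3,0,2],[0,0,0]],[0,[0.4,0,3],[0,0,0]],[0,[0.3,0,3],[-0.005,-0.075,0]],[0,[0,0,2],[-0.005,-0.075,0]],[0,[0,0,2],[0,0,0]],[0,[0,0,0],[0,0,0]]]' 
cat > fit.py <<'E'
from h import *
import sys
from scipy.optimize import least_squares
def run(name,x0fix=None):
    q=viewer.camera("wrist"); save(q,name)
    im=cv2.cvtColor(q["frame"],cv2.COLOR_RGB2GRAY).astype(float); Z=np.array([0,0,1]); E_=[]
    C0=np.array(q["cam_to_world"])[:3,3]
    def pred(a,x0,dx,s):
        A=AX+(x0+dx*s)*XP+s*YP; C=C0-A; cx,cz=C@XP,C[2]; D=np.hypot(cx,cz); ph=np.arctan2(cx,cz); al=np.arccos(.02/D); b=np.arcsin(.65)
        return [proj(q,A+.02*(np.sin(t)*XP+np.cos(t)*Z)) for t in (ph-al,a-b,a+b,ph+al)]
    for s in np.linspace(.005,.038,14):
        e=pred(0,0,0,s); c=np.mean([u[0] for u in e]); r=int(round(np.mean([u[1] for u in e])))
        g=cv2.GaussianBlur(im[r-1:r+2].mean(0)[None],(3,1),0)[0]; lo=int(c-45); seg=g[lo:int(c+45)]<80
        runs=np.flatnonzero(np.diff(seg.astype(int))); 
        if len(runs)==4: E_.append((s,r,*(runs+lo+[(80-g[lo+k])/(g[lo+k+1]-g[lo+k]) for k in runs])))
    E_=np.array(E_); print(len(E_),E_[::4] if len(E_) else "")
    f=lambda p:(np.array([[u[0] for u in pred(*p,s)] for s in E_[:,0]])-E_[:,2:]).ravel()
    r=least_squares(f,[0,0,0],x_scale=[.1,.01,.01],loss="soft_l1"); print("ANGLE",np.degrees(r.x[0]),r.x,r.fun.reshape(-1,4).mean(0))
    return q
E
python3 -c "
from fit import *
st(); q=run('w9.png')"
```

```text
clock: 16.97
position: [0.4949, 0.0538, 0.1217]
ee_rot: [0.025, 0.761, -0.039, 0.648]
ft_force: [10.8, 0.4, -8.2]
grip_width: 0.456
t 16.9667 q [-0.0665  0.2731 -0.1393  1.7866  0.0173  1.244  -0.3013] w 0.45591288681021475
tilt deg 9.105804371947704 x.yp -0.025227465485221628 y [ 0.0885  0.9957 -0.0259] axis in tool [-0.0186  0.0008  0.0006] F [10.8225  0.3766 -8.19  ]
clock: 17.88
position: [0.5043, 0.0541, 0.2469]
ee_rot: [0.025, 0.708, -0.04, 0.705]
ft_force: [0.3, 0.8, -0.6]
grip_width: 1.0
t 17.8833 q [-0.072   0.0775 -0.1456  1.7317  0.0317  1.3431 -0.3166] w 1.0003251050992632
tilt deg 0.19373652285796167 x.yp -0.021636203836508956 y [ 0.0918  0.9955 -0.0217] axis in tool [ 0.1069  0.0024 -0.0055] F [ 0.2793  0.8213 -0.6282]
14 [[  0.005  231.     290.595  296.691  335.2448 341.6517]
 [  0.0152 218.     290.2312 296.3101 335.2824 342.0339]
 [  0.0253 204.     289.7388 296.033  335.3164 342.0745]
 [  0.0355 190.     289.3246 295.5533 335.2853 342.2035]]
ANGLE 0.925864753565309 [ 0.0162 -0.0009  0.0039] [-0.7191  0.8615 -0.8685  0.7045]
```

View pics/w9.png

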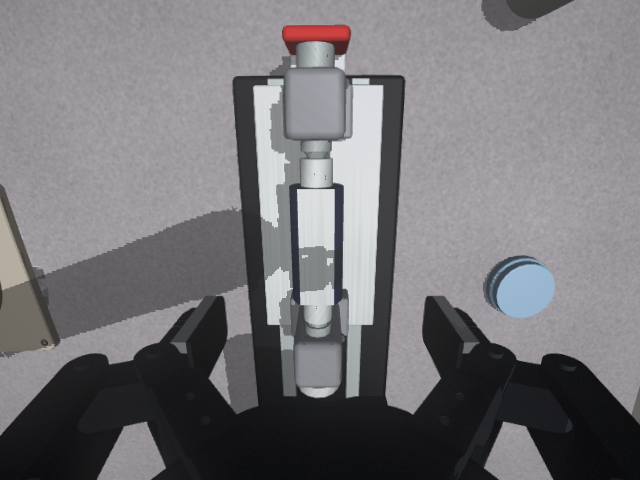

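```bash
python3 -m crank '[[1,[0.2,3.5,0],[0,0,0]],[1,[0.2,3.5,0],[0,0,0]],[1,[0.2,3.5,0],[0,0,0]],[1,[0.2,3.5,0],[-0.117,0.01,0]],[1,[0.2,3.5,0],[-0.117,0.01,0]],[1,[0.2,3.5,0],[-0.117,0.01,0]],[1,[0,0,-3.3],[0,0,0]],[1,[0,0,-3.3],[0,0,0]],[1,[0,0,-3.3],[0,0,0]],[1,[0,0,-3.3],[0,0,0]],[1,[0,0,-3],[0,0,0]],[1,[0,0,0],[0,0,0]]]' 
python3 - <<'E'
from h import *
o,M=st(); print(M[:,0]); d=o["position"]-AX; print("tcp rel spindle xp,yp",d@XP,d@YP)
p=viewer.camera("scene"); save(p,"s10.png")
for n in ["paddle","spindle_mid"]: print(n,[(round(d["conf"],2),w(p,d["location"])) for d in mark_of(n,p)[:2]])
E
```

```text
clock: 18.93
position: [0.512, 0.2611, 0.0731]
ee_rot: [-0.102, 0.705, -0.166, 0.682]
ft_force: [-0.7, -0.9, -0.2]
grip_width: -0.003
t 18.9333 q [-0.4901  0.5663 -0.2854  1.5458  0.3964  1.3769 -0.9905] w -0.002617493153669869
tilt deg 1.1165940992259744 x.yp -0.37321643191957315 y [ 0.0825  0.924  -0.3733] axis in tool [ 0.0151 -0.2168  0.0052] F [-0.6645 -0.8993 -0.1944]
[-0.0503 -0.3703 -0.9276]
tcp rel spindle xp,yp -0.004426218745824065 0.20676116166183767
paddle [(0.85, array([0.5084, 0.2041, 0.0919]))]
spindle_mid [(0.89, array([0.4984, 0.0459, 0.1415]))]
```

View pics/s10.png

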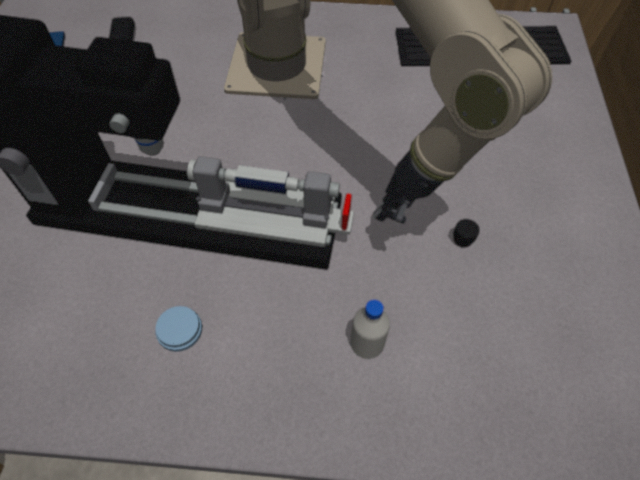

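```bash
python3 -m crank '[[1,[0.3,-1,0.8],[0,0,0]],[1,[-0.1,-1,0],[0,0,0]],[1,[-0.1,-1,0],[0,0,0]],[1,[-0.1,-0.6,0],[0,0,0]],[1,[-0.1,-1,0],[0,0,0]],[1,[-0.1,-1,0],[0,0,0]],[1,[-0.1,-1,0],[0,0,0]],[1,[-0.1,-1,0],[0,0,0]],[1,[-0.1,-1,0],[0,0,0]],[1,[-0.1,-1,0],[0,0,0]],[1,[0,-1,0],[0,0,0]],[1,[-0.1,-1,0],[0,0,0]]]' 
python3 -m crank '[[1,[-0.1,-1,0],[0,0,0]],[1,[-0.1,-1,0],[0,0,0]],[1,[-0.1,-1,0],[0,0,0]],[1,[-0.1,-1,0],[0,0,0]],[1,[0,-1,0],[0,0,0]],[1,[-0.1,-1,0],[0,0,0]],[1,[-0.1,-1,0],[0,0,0]]]' 
python3 - <<'E'
from h import *
o,M=st(); print(M[:,0]); d=o["position"]-AX; print("tcp rel spindle xp,yp",d@XP,d@YP,o["position"])
p=viewer.camera("scene"); save(p,"s11.png")
for n in ["paddle","spindle_mid","profiler"]: print(n,[(round(d["conf"],2),w(p,d["location"])) for d in mark_of(n,p)[:2]])
E
```

```text
clock: 20.08
position: [0.5083, 0.1482, 0.0887]
ee_rot: [-0.098, 0.702, -0.163, 0.686]
ft_force: [0.3, 4.8, 2.6]
grip_width: -0.001
clock: 20.67
position: [0.5023, 0.0782, 0.0886]
ee_rot: [-0.099, 0.702, -0.163, 0.686]
ft_force: [0.9, 5.0, 1.5]
grip_width: -0.001
t 20.6667 q [-0.2619  0.3446 -0.2273  1.8216  0.4075  1.2307 -0.7632] w -0.001458478233673088
tilt deg 0.5321408745175782 x.yp -0.36443109684903385 y [ 0.0855  0.9273 -0.3645] axis in tool [-0.0392 -0.0409 -0.0018] F [0.9063 4.9804 1.537 ]
[-0.0401 -0.3623 -0.9312]
tcp rel spindle xp,yp 0.0017107781981593535 0.02373284407253492 [0.5023 0.0782 0.0886]
paddle [(0.87, array([0.4978, 0.0662, 0.0917]))]
spindle_mid [(0.68, array([ 0.4843, -0.0919,  0.1376]))]
profiler [(0.92, array([ 0.4897, -0.0437, -0.0001])), (0.61, array([ 0.4975,  0.4352, -0.0032]))]
```

View pics/s11.png

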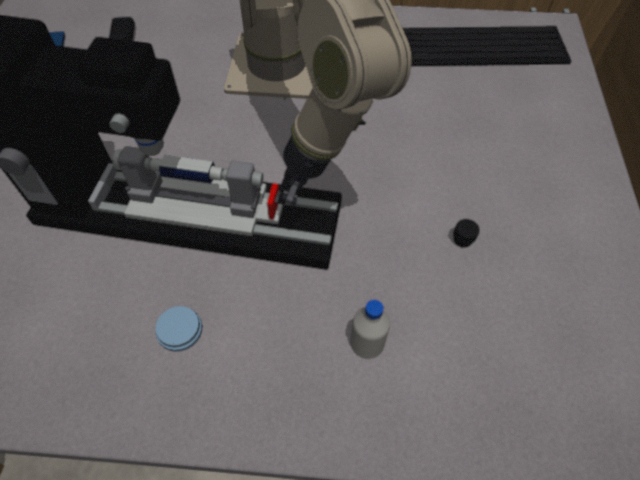

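```bash
python3 -m crank '[[1,[-0.1,-1,0],[0,0,0]],[1,[-0.1,-1,0],[0,0,0]],[1,[-0.1,-1,0],[0,0,0]],[1,[-0.1,-0.8,0],[0,0,0]]]'; python3 -m crank '[[1,[0,-0.5,0],[0,0,0]],[1,[-0.1,-0.5,0],[0,0,0]]]';  python3 -m crank '[[1,[0,-0.4,0],[0,0,0]],[1,[0,-0.4,0],[0,0,0]]]'
```

```text
clock: 21.2
position: [0.4986, 0.0399, 0.0882]
ee_rot: [-0.099, 0.702, -0.164, 0.686]
ft_force: [2.6, 3.9, 0.1]
grip_width: -0.005
clock: 21.37
position: [0.4976, 0.0297, 0.0882]
ee_rot: [-0.099, 0.702, -0.164, 0.685]
ft_force: [3.4, 3.8, -1.8]
grip_width: 0.001
clock: 21.53
position: [0.4974, 0.0239, 0.0881]
ee_rot: [-0.098, 0.703, -0.163, 0.686]
ft_force: [-4.0, 22.8, 4.9]
grip_width: -0.003
```

```bash
python3 -m crank '[[1,[0,-0.2,0],[0,0,0]],[1,[0,0,0],[0,0,0]],[1,[0,0,0],[0,0,0]],[1,[0,0,0],[0,0,0]]]'; python3 -m crank '[[1,[0.1,1,0],[0,0,0]],[1,[0.2,2,0],[0,0,0]],[1,[0.3,3,0],[0,0,0]],[1,[0.3,3,0],[0,0,0]],[1,[0,0,2],[0.117,-0.01,0]],[1,[0,0,3],[0.117,-0.01,0]],[1,[0,0,3],[0.117,-0.01,0]],[1,[0,0,3],[0,0,0]],[1,[0,0,0],[0,0,0]]]'
python3 - <<'E'
from h import *
st()
p=viewer.camera("scene"); save(p,"s12.png"); q=viewer.camera("wrist"); save(q,"w12.png"); t=viewer.camera("top")
for c in (p,q,t):
  for n in ["paddle","spindle_mid","flat","profiler","wafer_box","wash_bottle","loupe"]: print(n,[(round(d["conf"],2),w(c,d["location"])) for d in mark_of(n,c)[:1]])
a=cv2.resize(p["frame"][90:240,60:360],(800,400)); b=q["frame"][200:480,100:600]
cv2.imwrite("pics/c12.png",cv2.cvtColor(np.vstack([a,cv2.resize(b[:,:],(800,200)) if 0 else cv2.copyMakeBorder(cv2.resize(b,(357,200)),0,0,0,443,0)]),cv2.COLOR_RGB2BGR))
E
```

```text
clock: 21.87
position: [0.4974, 0.024, 0.0881]
ee_rot: [-0.098, 0.703, -0.161, 0.686]
ft_force: [-2.1, 17.4, 2.8]
grip_width: 0.0
clock: 22.62
position: [0.509, 0.1072, 0.2042]
ee_rot: [0.027, 0.707, -0.042, 0.705]
ft_force: [0.1, 1.0, 0.4]
grip_width: 0.003
t 22.6167 q [-0.0711  0.1404 -0.2577  1.7556  0.0569  1.2618 -0.442 ] w 0.002933398739242073
tilt deg 0.15595865094662104 x.yp -0.021420002509234527 y [ 0.0975  0.995  -0.0214] axis in tool [ 0.0653 -0.0519 -0.0051] F [0.1276 0.9509 0.4171]
paddle [(0.84, array([0.4931, 0.0141, 0.0929]))]
spindle_mid [(0.78, array([ 0.4802, -0.1477,  0.141 ]))]
flat [(0.84, array([ 0.4804, -0.1426,  0.153 ]))]
profiler [(0.66, array([ 0.4889, -0.0414,  0.0005]))]
wafer_box [(0.66, array([ 0.7415, -0.0768,  0.0004]))]
wash_bottle [(0.96, array([ 0.7363,  0.2575, -0.0046]))]
loupe [(0.94, array([ 0.4972,  0.4376, -0.0009]))]
paddle []
spindle_mid []
flat [(0.44, array([ 0.7388, -0.0734, -0.0013]))]
profiler []
wafer_box [(0.69, array([ 0.7388, -0.072 , -0.0005]))]
wash_bottle [(0.89, array([0.7391, 0.2546, 0.0031]))]
loupe []
paddle []
spindle_mid [(0.65, array([ 0.4794, -0.1442,  0.1423]))]
flat [(0.86, array([ 0.4811, -0.1463,  0.1554]))]
profiler [(0.91, array([ 0.492 , -0.0464,  0.    ]))]
wafer_box [(0.78, array([ 0.7407, -0.0745, -0.003 ]))]
wash_bottle [(0.82, array([0.7332, 0.2574, 0.0045]))]
loupe [(0.76, array([0.5008, 0.4319, 0.0027]))]
```

```bash
python3 -c "
from h import *
print(manip.hand_in())"
```

```text
the job is handed in; nothing more can be done
None
```

I turned the flat to face up, released it, pushed the slide home with closed fingers, backed the arm off, and handed the job in at about 22.6 s. The hand-in gives no verdict.

**Turning the spindle:** it took several grips. One was with a pad flat on the milled face, which the 35 mm gripper opening confirmed. After the main turns the camera fit showed the flat about 8° off, so I regripped gently and turned it another 8.9°.

**Last checks:**
- **Flat:** the fit after release read 0.9°, good to about 1°. I did not repeat that fit with the slide home. There the network marks for the flat's centre and the spindle's middle agree to about 1–2 mm across the slide.
- **Slide:** it stopped moving under a steady 17–23 N push. The network puts the spindle's middle at y ≈ -0.102 m in the profiler frame, against -0.100 m for the objective.
- **Bystanders:** the wafer box, wash bottle and loupe each show within a few millimetres of where they started.
- **Arm:** it was clear of everything, with about 1 N on the wrist.

**What did not go cleanly:**
- The wrist force peaked at about 79 N during one turn, under the 120 N limit.
- The picture limit refused my final close-up, so the at-home state rests on numbers only.

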